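# Feed a brass bar to the hidden stop of a marking press and work the pedal

### The job

Pick up the brass bar, lay it in the feed channel of the green marking press and slide it in under the head until you feel it come home against the sprung stop hidden inside: firmly on the stop, but do not ram it. Then press the pedal fully down to its stop for a moment and let it spring back up, leaving the bar home in the press. Leave the other things on the bench where they are.

Things in the scene. Friction and masses are not known exactly. Their poses are not given: they have to be found in the camera images.
- brass_bar: brass-coloured bar, 90 long (its x axis), 18 wide (y), 22 high (z), about 0.3 kg; lies flat on the bench to the left or right of the press; origin at the centre of its underside. Either end may go first
- press: green bench-top marking press, fixed. Origin at bench level under the front face of its head, on the channel's centre line; x axis = feed direction (into the head, away from the robot), y left, z up; all press x, y, z below are in this frame. Base plate: x -140 to +180, y -140 to +60, upper face at z = 30
- channel (a point): point on the feed channel's floor (press x = -60, y = 0, z = 30), axes as the press. The channel: two rails 5 high, 8 wide, inner faces 24 apart, from press x = -130 into the head; the bar slides lengthwise between them on the base plate
- mouth (a point): mouth of the press head, on the channel's floor (press x = 0, z = 30). The head is 170 long, 120 wide and 170 high, hollow below: a tunnel 96 wide from z = 30 to its ceiling at z = 90, closed at the back. When the bar is home its rear end is 0 to 53 in front of this mouth, so an upright gripper would mostly run into the head: lean the tool back for the push
- stop (a joint): yield of the sprung end stop hidden in the tunnel, m; its depth varies and is not given. 0 until the bar reaches it; 0.6 N starts it, then 0.45 N per mm, besides the bar's own sliding friction of 1 to 3 N. It stays slightly pressed in afterwards. Home = pressed in 1 to 15 mm (a push of 5 to 8 N in all); beyond 15 mm it is rammed
- pedal (a joint): hinged spring pedal of the press, rad: 0 = up (rest), 0.30 = down on its stop; needs about 5 N at the rubber pad to start and about 11 N at the stop; springs back when let go
- pedal_pad (a point): middle of the upper face of the pedal's black rubber pad (50 x 52). The pedal is a steel plate 125 long, 56 wide, right of the channel (middle at press y = -100), hinged at press x = 20, z = 58; at rest it rises 17 degrees towards the robot, when down it is level. The pad is 90 from the hinge and sinks about 27
- steel_bar: bystander: plain grey steel bar, same size as the brass one (90 x 18 x 22); origin at the centre of its underside. Not to be used
- canister: bystander: small amber glass jar with a black cap, 36 in diameter, 45 high, standing on the bench close to the left side of the press; origin under its centre
- red_tin: bystander: open red tin, 90 in diameter, 32 high; origin under its centre
- white_jar: bystander: white jar with a steel cap, 68 in diameter, 100 high; origin under its centre
- bowl: bystander: blue ceramic bowl, 120 in diameter, 50 high; origin under its centre
- hammer: bystander: hammer lying on the right of the bench, about 280 long; x axis along its handle
- screwdriver: bystander: red-handled screwdriver lying on the left of the bench, about 200 long

How it is judged:
By the outcome, as a careful person would: the job done as asked, in the order asked, and still so for the second after the job is handed in, with the robot touching nothing.
It also fails if it takes over 64 s, if anything falls off the work surface, if the arm or the gripper's body presses on something with over 40 N, if the wrist force passes 120 N, or if a joint passes its speed limit or range.

### The arm

A 7-joint arm with a two-finger parallel gripper is mounted at the origin on the work surface. World frame = base frame: x ahead of the robot, y to its left, z up, the work surface at z = 0. Lengths are in m, angles in rad, forces in N, time in s.
With the tool pointing down it reaches from about 0.4 to 0.85 m from the base axis. Payload 4.5 kg.
Tool frame: the origin (TCP) lies midway between the tips of the shut fingers; the grasp point (between the pads) lies 19 mm behind it; z points along the fingers, y is the line along which they close (so a half turn about z gives the same grasp; the last joint's range is limited). The gripper opens to 88 mm and grips with 3 to 60 N. Pads are 18 mm wide; open, the fingers measure 123 mm over their backs; the gripper's body (75 mm by 187 mm) begins 45 mm behind the grasp point.
Start: joints at [1.327, 0.689, -0.195, 1.565, 0.157, 0.902, -0.215], TCP at [0.171, -0.601, 0.239] pointing down, gripper open.
Joint ranges: [-3.01, 3.01], [-0.46, 2.08], [-1.47, 1.51], [0.13, 2.56], [-1, 4.14], [0.04, 2.09], [-2.66, 2.66]. Speed limits (rad/s): [2.57, 2.57, 3.14, 3.14, 3.14, 3.14, 3.14].

### API

Orientations are given as a unit quaternion [x, y, z, w].
In Python, from plant import r gives the robot as it stands.
- The arm moves only by the tool move_arm, never from a script. Its argument "targets" is a list that holds one entry, the list of rows, each a list of 7 numbers: the opening, from 0 (shut) to 1 (fully open), then the shift along the tool's x, y, z in mm, then the turn, a rotation vector about the tool's x, y, z in degrees. In form: [[[claw, dx, dy, dz, ax, ay, az], ...]]. A call has 1 to 10 rows; each row is the pose to reach, as a shift and turn from the pose commanded when the call began, along the tool's axes at that moment; what a row does not reach only later rows make up. A row lasts 1/8 s, in which the tool goes at most 62.5 mm and 10.7 degrees, less where a joint would pass 70% of its speed; a pose out of reach is approached as far as the arm can. A call with a gripper value outside its range is refused whole. The fingers move at their own pace and stop on an object; "newtons" is the grip in N (left out, the last holds). Time passes only in rows, so rows that repeat a pose let the fingers close. It gives the time, the measured TCP pose, the force, the opening and the grip force at its end, in the units of the state.
- r.get_state(): the state, without advancing time (a new reading comes with each control period).
- r.snapshot(name): name is "scene" or "top" or "wrist"; returns the picture (384x512x3 uint8, red, green, blue); there is no depth.
- r.camera_info(name): a dict with "fx", "fy", "cx", "cy" (pixels), "k1" (the pictures are not rectified: a ray, as slopes to the right and down, at radius r is drawn at 1 + k1 r^2 times it, then the intrinsics apply), "R" (3x3) and "t" (3): a world point X has camera coordinates R X + t. Camera axes: x right, y down, z forward; pixel columns grow to the right and rows downward; lengths in m; the calibration is good to about 2 mm. A picture is of the moment at which its call begins: read the wrist's pose just before it. camera_info takes no time and is no camera call; for the wrist camera it gives the pose at the moment of the call.
- r.finish_job(): hands the job in; it is judged then, once.
The state is a dict: "clock": time; "q": joint angles; "qd": joint speeds; "joint_torque": joint torques, N m; "tool_pos": TCP position; "eef_rot": TCP orientation; "contact_force": force on the tool from outside, world axes, zero at the start; "moment": the same for the moment, N m; "opening": opening from 0.0 (shut) to 1.0 (fully open); "finger_force": force on a finger pad.
Only numpy, scipy, OpenCV 4.12 (cv2) and the standard library are available. Lean on these libraries where they do the work, as an engineer would, in place of code of your own. Each camera call takes 0.05 s, during which the arm holds its last target. There are 200 camera calls.

## Working session

There is one attempt and no reset: what is moved stays moved. The work goes in short steps, Python scripts to look and compute and a tool call to move; the robot and the scene stay as the last step left them, time stands still between calls to the robot, and variables do not carry over. Pictures are saved under pics/ and viewed, at most 12 in all, crops included, and the job is handed in when it is done.

Besides the shell and the picture viewer there is one more tool, called after "Call:" as name([rows], argument=value, ...), one row to a line, values as JSON. move_arm: Moves the arm, as the interface text tells. Its arguments: {"type":"object","properties":{"targets":{"type":"array","items":{"type":"array","items":{"type":"array","items":{"type":"number"}}}},"newtons":{"type":"number"}},"required":["targets"]}

```bash
mkdir -p pics; ls; python3 - <<'E'
from plant import r
import cv2,numpy as np
for n in("scene","top"):
    cv2.imwrite(f"pics/{n}0.png",r.snapshot(n)[:,:,::-1]); c=r.camera_info(n);print(n,c)
print(r.get_state())
E
```

```text
pics
scene {'fx': 347.5688699766398, 'fy': 347.5688699766398, 'cx': 256.35144546189116, 'cy': 191.3880503799449, 'k1': 0.0028093763874361996, 'R': array([[-0.83810517, -0.54550745, -0.00116477],
       [-0.42348696,  0.65197862, -0.62895364],
       [ 0.3438583 , -0.52663603, -0.77744194]]), 't': array([0.51930981, 0.28928966, 0.86925997])}
top {'fx': 366.410335556577, 'fy': 366.410335556577, 'cx': 258.59431627315047, 'cy': 200.71671422608736, 'k1': -0.0897680030670808, 'R': array([[-3.73397099e-04, -9.99875253e-01,  1.57904672e-02],
       [-9.83071528e-01, -2.52612809e-03, -1.83204777e-01],
       [ 1.83221811e-01, -1.55915668e-02, -9.82947949e-01]]), 't': array([0.00299883, 0.60328755, 1.16129946])}
{'clock': 0.1, 'q': array([ 1.32677806,  0.68989826, -0.19449735,  1.56620946,  0.15730795,
        0.90252397, -0.21510179]), 'qd': array([-1.68751565e-03, -2.03084024e-03,  1.70205159e-05, -1.46188333e-03,
        2.73900097e-04,  4.41527555e-04, -8.64804299e-04]), 'joint_torque': array([-3.62920342e-03, -5.28497493e+01, -1.27149358e+00, -1.53836524e+01,
       -5.25105279e-02,  1.99017115e-03,  6.28320777e-05]), 'tool_pos': array([ 0.17120085, -0.60051262,  0.23799897]), 'eef_rot': array([ 9.90363267e-01,  1.38491589e-01, -1.84696257e-04, -8.03579980e-04]), 'contact_force': array([-1.28225241, -0.700536  ,  0.52750411]), 'moment': array([-0.03255055,  0.06203843, -0.03412736]), 'finger_force': 0.0, 'opening': 0.9974586241652188}
```

View pics/top0.png

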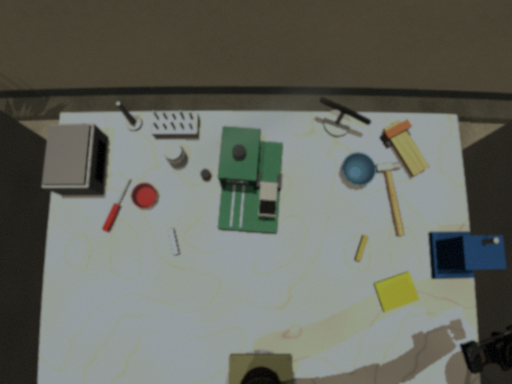

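View pics/scene0.png

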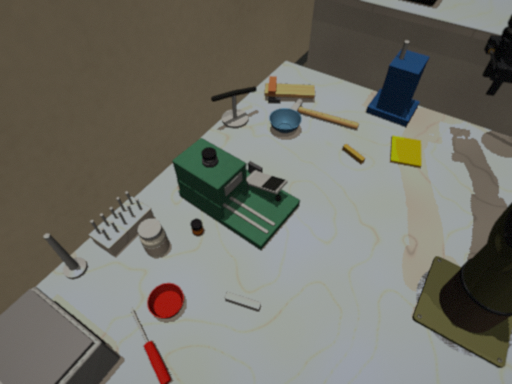

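The top view shows the brass bar at about (361,248), the steel bar at (175,242), and the press base spanning (220–283, 125–232) with its pedal pad near (268,205). In the scene view the brass bar is at (353,153) and the pedal pad at (272,184). Next I'll enlarge both.

```bash
cat > h.py <<'E'
import numpy as np,cv2
from plant import r
from scipy.spatial.transform import Rotation as Ro
from scipy.optimize import least_squares
def proj(c,X):
    p=np.atleast_2d(X)@np.array(c['R']).T+c['t']; s=p[:,:2]/p[:,2:]
    s=s*(1+c['k1']*(s**2).sum(1,keepdims=True))
    return s*[c['fx'],c['fy']]+[c['cx'],c['cy']]
def ray(c,uv):
    d=(np.array(uv,float)-[c['cx'],c['cy']])/[c['fx'],c['fy']]; s=d.copy()
    for _ in range(20): s=d/(1+c['k1']*(s@s))
    R=np.array(c['R']); o=-R.T@c['t']; v=R.T@np.array([*s,1]); return o,v/np.linalg.norm(v)
def atz(c,uv,z):
    o,v=ray(c,uv); return o+v*(z-o[2])/v[2]
def tri(obs):
    A=np.zeros((3,3));b=np.zeros(3)
    for c,uv in obs:
        o,v=ray(c,uv);P=np.eye(3)-np.outer(v,v);A+=P;b+=P@o
    return np.linalg.solve(A,b)
def crop(img,x,y,w,h,s): return cv2.resize(img[y:y+h,x:x+w],None,fx=s,fy=s,interpolation=cv2.INTER_CUBIC)
E
python3 - <<'E'
from h import *
t=cv2.imread("pics/top0.png");s=cv2.imread("pics/scene0.png")
a=crop(t,210,120,80,120,5); b=crop(s,170,135,135,112,2.96)
a=cv2.resize(a,(400,600)); b=np.full((600,400,3),0,np.uint8)
x=crop(s,170,135,133,112,3); b[:336,:399]=x
b[340:600,:200]=crop(t,341,222,40,52,5); b[340:600,200:400]=crop(s,333,127,40,52,5)
cv2.imwrite("pics/m1.png",np.hstack([a,b]))
E
```

```text
(no output)
```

View pics/m1.png

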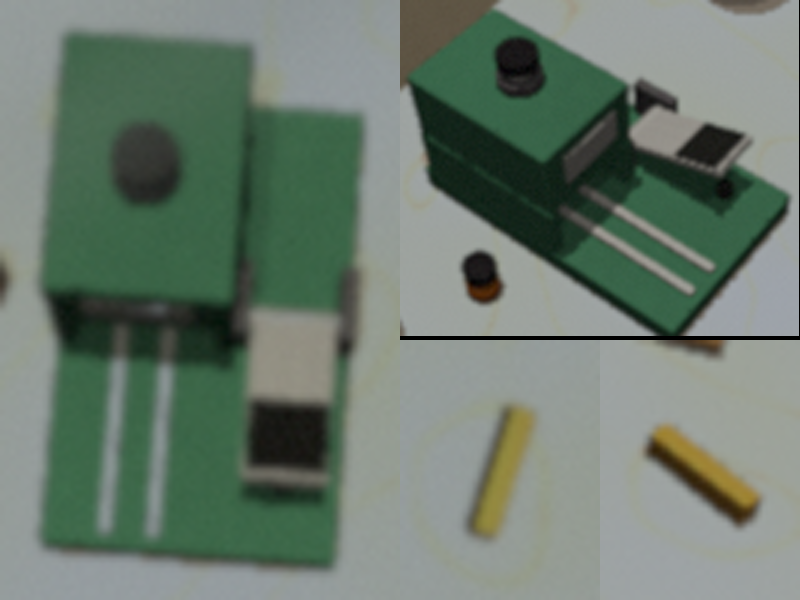

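In the enlarged crops I can read the rail ends, the base corners, the head's top corners, the pad corners and the bar's top-face corners. I'll fit the poses from those.

```bash
python3 - <<'E'
from h import *
ct,cs=r.camera_info("top"),r.camera_info("scene")
f=lambda p,ox,oy,x0,y0,k:np.array([ox+(p[0]-x0+.5)/k-.5,oy+(p[1]-y0+.5)/k-.5])
T=lambda *p:f(p,210,120,0,0,5); S=lambda *p:f(p,170,135,400,0,3)
bT=lambda *p:f(p,341,222,400,340,5); bS=lambda *p:f(p,333,127,600,340,5)
# press features: (model, cam, px); H = head top
obs=[((-140,60,30),ct,T(42,545)),((-140,-140,30),ct,T(333,565)),((180,-140,30),ct,T(362,112)),
((-130,16,35),ct,T(105,534)),((-130,-16,35),ct,T(153,538)),
((0,60,'H'),ct,T(43,292)),((0,-60,'H'),ct,T(235,303)),((170,-60,'H'),ct,T(252,45)),((170,60,'H'),ct,T(67,33)),
((-140,-140,30),cs,S(790,198)),((-140,60,30),cs,S(675,333)),((-130,-16,35),cs,S(712,267)),((-130,16,35),cs,S(692,290)),
((0,-60,'H'),cs,S(627,87)),((0,60,'H'),cs,S(545,163)),((170,60,'H'),cs,S(410,78)),((170,-60,'H'),cs,S(497,12))]
def res(p,ob=obs):
    o=[]
    for m,c,uv in ob:
        z=p[4] if m[2]=='H' else m[2]/1e3
        X=Ro.from_euler('z',p[2]).apply([m[0]/1e3,m[1]/1e3,0])+[p[0],p[1],z+p[3]]
        o.append(proj(c,X)[0]-uv)
    return np.ravel(o)
s=least_squares(res,[.7,0,0,0,.17],loss='soft_l1');print("press",s.x);print(res(s.x).reshape(-1,2).round(1).tolist())
w=[tri([(ct,T(*a)),(cs,S(*b))]) for a,b in [((153,538),(712,267)),((105,534),(692,290)),((333,565),(790,198)),((289,436),(714,144))]]
print("railR,railL,cornerR,pad",np.round(w,4))
pr=lambda X:Ro.from_euler('z',-s.x[2]).apply(np.array(X)-[s.x[0],s.x[1],s.x[3]])
print("in press:",pr(w).round(4))
bo=[((45,9,22),ct,bT(507,405)),((45,-9,22),ct,bT(536,408)),((-45,-9,22),ct,bT(495,534)),((-45,9,22),ct,bT(472,530)),
((45,9,22),cs,bS(650,443)),((45,-9,22),cs,bS(664,425)),((-45,-9,22),cs,bS(760,496)),((-45,9,22),cs,bS(743,514))]
b=least_squares(lambda p:res(p,bo),[.5,-.3,-.2,0,0]);print("bar",b.x);print(res(b.x,bo).reshape(-1,2).round(1).tolist())
st=r.get_state();print(Ro.from_quat(st['eef_rot']).as_matrix().round(3))
E
```

```text
press [ 0.64953055  0.07075425 -0.07218738 -0.00682408  0.16755094]
[[-0.3, -0.2], [0.8, 0.2], [0.7, 0.4], [0.3, -0.1], [0.2, -0.2], [-0.5, 0.1], [0.2, 0.8], [0.7, 0.2], [-0.2, -0.2], [0.4, -1.1], [-0.8, -0.1], [0.0, 0.6], [0.1, 0.5], [1.0, -0.5], [-0.3, 1.0], [-1.5, 0.7], [-0.9, -0.8]]
railR,railL,cornerR,pad [[ 0.518   0.0649  0.0324]
 [ 0.5205  0.097   0.0323]
 [ 0.5001 -0.0564  0.0202]
 [ 0.5755 -0.0248  0.088 ]]
in press: [[-0.1308 -0.0153  0.0392]
 [-0.1306  0.0169  0.0391]
 [-0.1398 -0.1376  0.0271]
 [-0.067  -0.1007  0.0948]]
bar [ 0.44908202 -0.34659051 -0.33698759 -0.00954155  0.        ]
[[0.5, -0.1], [-0.4, 1.0], [0.4, 0.9], [-0.0, -0.0], [-1.2, -1.0], [-0.4, 0.4], [-0.0, 0.7], [-0.2, -0.5]]
[[ 0.962  0.274 -0.001]
 [ 0.274 -0.962  0.002]
 [-0.    -0.002 -1.   ]]
```

Call:
move_arm([
  [[1, 60, -30, 0, 0, 0, 8], [1, 115, -60, 10, 0, 0, 16], [1, 170, -85, 20, 0, 0, 24], [1, 225, -112, 30, 0, 0, 32], [1, 280, -140, 40, 0, 0, 35.2], [1, 320, -160, 40, 0, 0, 35.2], [1, 337, -168, 40, 0, 0, 35.2], [1, 337, -168, 40, 0, 0, 35.2], [1, 337, -168, 40, 0, 0, 35.2]],
])

```text
clock: 1.23
tool_pos: [0.4473, -0.3493, 0.1988]
eef_rot: [0.986, -0.169, -0.001, 0.001]
contact_force: [0.1, -0.8, -0.8]
opening: 0.998
finger_force: 0.0
```

```bash
python3 - <<'E'
from h import *
import pickle
c=r.camera_info("wrist"); im=r.snapshot("wrist")[:,:,::-1].copy(); pickle.dump(c,open("w1.pkl","wb"))
cv2.imwrite("pics/w1.png",im)
s=r.get_state(); print(s['clock'],s['tool_pos'],Ro.from_quat(s['eef_rot']).as_matrix().round(3).tolist(),s['contact_force'])
print("cam",-np.array(c['R']).T@c['t'])
E
```

```text
1.275 [ 0.44728121 -0.34936721  0.19882719] [[0.943, -0.334, -0.001], [-0.334, -0.943, -0.001], [-0.001, 0.002, -1.0]] [ 0.70196197 -1.0382943   0.20098213]
cam [ 0.50919283 -0.37205032  0.34514482]
```

View pics/w1.png

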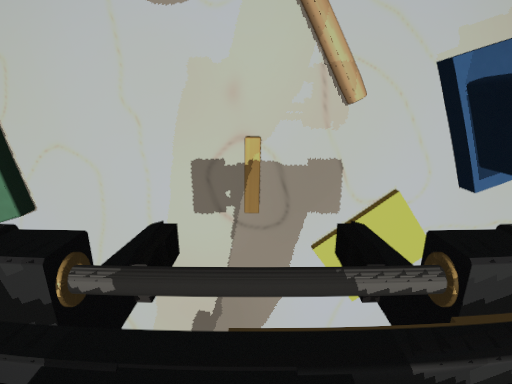

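The wrist view shows the bar's top face at about (245–260, 137–213). It is upright in the picture and centred near u=253.

```bash
python3 - <<'E'
from h import *
import pickle
c=pickle.load(open("w1.pkl","rb"));ct,cs=r.camera_info("top"),r.camera_info("scene")
im=cv2.imread("pics/w1.png"); 
hsv=cv2.cvtColor(im,cv2.COLOR_BGR2HSV); m=cv2.inRange(hsv[125:225,230:275],(12,110,60),(32,255,255))
n,l,s,_=cv2.connectedComponentsWithStats(m); k=1+s[1:,4].argmax()
q=cv2.boxPoints(cv2.minAreaRect(np.argwhere(l==k)[:,::-1].astype(np.float32)))+[230,125]; print(q.round(1).tolist())
for z in(.022,.015): 
    P=np.array([atz(c,p,z) for p in q]); print(P.mean(0).round(4),[np.linalg.norm(P[i]-P[i-1]).round(4) for i in range(4)])
f=lambda p,ox,oy,x0,y0,k:np.array([ox+(p[0]-x0+.5)/k-.5,oy+(p[1]-y0+.5)/k-.5])
bT=lambda *p:f(p,341,222,400,340,5); bS=lambda *p:f(p,333,127,600,340,5)
tc=np.mean([bT(507,405),bT(536,408),bT(495,534),bT(472,530)],0); sc=np.mean([bS(650,443),bS(664,425),bS(760,496),bS(743,514)],0)
w=q.mean(0)
for n,o in dict(wt=[(c,w),(ct,tc)],ws=[(c,w),(cs,sc)],ts=[(ct,tc),(cs,sc)],all=[(c,w),(ct,tc),(cs,sc)]).items(): print(n,tri(o).round(4))
print(atz(ct,tc,.022),atz(cs,sc,.022))
E
```

```text
[[245.0, 137.0], [260.0, 137.0], [260.0, 212.0], [245.0, 212.0]]
[ 0.445  -0.3446  0.022 ] [np.float64(0.0887), np.float64(0.0168), np.float64(0.0887), np.float64(0.018)]
[ 0.4437 -0.344   0.015 ] [np.float64(0.0907), np.float64(0.0172), np.float64(0.0907), np.float64(0.0184)]
wt [ 0.4482 -0.3442  0.0226]
ws [ 0.4457 -0.3444  0.0149]
ts [ 0.4486 -0.3466  0.0122]
all [ 0.4472 -0.3446  0.0154]
[ 0.44982288 -0.34324066  0.022     ] [ 0.4446389  -0.33651333  0.022     ]
```

Call:
move_arm([
  [[0.7, -2.5, -4.5, 50, 0, 0, 0], [0.7, -2.5, -4.5, 100, 0, 0, 0], [0.7, -2.5, -4.5, 150, 0, 0, 0], [0.7, -2.5, -4.5, 180, 0, 0, 0], [0.7, -2.5, -4.5, 190, 0, 0, 0], [0.7, -2.5, -4.5, 190, 0, 0, 0], [0, -2.5, -4.5, 190, 0, 0, 0], [0, -2.5, -4.5, 190, 0, 0, 0], [0, -2.5, -4.5, 190, 0, 0, 0], [0, -2.5, -4.5, 190, 0, 0, 0]],
], newtons=25)

```text
clock: 2.52
tool_pos: [0.4488, -0.3421, 0.0091]
eef_rot: [0.986, -0.167, 0.0, 0.0]
contact_force: [-0.2, -0.4, 0.3]
opening: 0.276
finger_force: 0.0
```

Call:
move_arm([
  [[0, 0, 0, 0, 0, 0, 0], [0, 0, 0, 0, 0, 0, 0], [0, 0, 0, -30, 0, 0, 0], [0, 0, 0, -80, 0, 0, 0], [0, 0, 0, -130, 0, 0, 0], [0, 0, 0, -160, 0, 0, 0], [0, 0, 0, -160, 0, 0, 0], [0, 0, 0, -160, 0, 0, 0]],
])

```text
clock: 3.52
tool_pos: [0.4475, -0.341, 0.167]
eef_rot: [0.986, -0.167, -0.002, -0.001]
contact_force: [0.6, 0.1, -3.1]
opening: 0.2
finger_force: 25.0
```

Call:
move_arm([
  [[0, -2, -30, -20, 0, 0, 0], [0, -5, -80, -40, 0, 0, -3], [0, -8, -135, -53, 0, 0, -6], [0, -12, -190, -53, 0, 0, -9], [0, -15, -245, -53, 0, 0, -12], [0, -19, -300, -53, 0, 0, -15.1], [0, -22, -355, -53, 0, 0, -15.1], [0, -25, -400, -53, 0, 0, -15.1], [0, -27, -433, -53, 0, 0, -15.1], [0, -27, -433, -53, 0, 0, -15.1]],
])

```text
clock: 4.78
tool_pos: [0.5652, 0.0799, 0.2192]
eef_rot: [0.999, -0.033, -0.002, -0.001]
contact_force: [0.1, -0.2, -3.8]
opening: 0.2
finger_force: 25.0
```

Call:
move_arm([
  [[0, 0, 0, 0, 0, 0, 0], [0, 0, 0, 0, 0, 0, 0]],
])

```text
clock: 5.03
tool_pos: [0.5654, 0.0737, 0.2209]
eef_rot: [0.999, -0.038, -0.001, 0.001]
contact_force: [-0.5, -0.4, -3.8]
opening: 0.203
finger_force: 25.0
```

```bash
python3 - <<'E'
from h import *
import pickle
s=r.get_state();c=r.camera_info("wrist"); im=r.snapshot("wrist")[:,:,::-1].copy(); pickle.dump(c,open("w2.pkl","wb"))
print(s['clock'],s['tool_pos'],Ro.from_quat(s['eef_rot']).as_matrix().round(3).tolist(),s['contact_force'])
cv2.imwrite("pics/w2.png",cv2.resize(im,(800,600),interpolation=cv2.INTER_CUBIC))
E
```

```text
5.025 [0.56538722 0.07367079 0.22093776] [[0.997, -0.075, -0.002], [-0.075, -0.997, -0.001], [-0.002, 0.002, -1.0]] [-0.51000402 -0.44430487 -3.82606823]
```

View pics/w2.png

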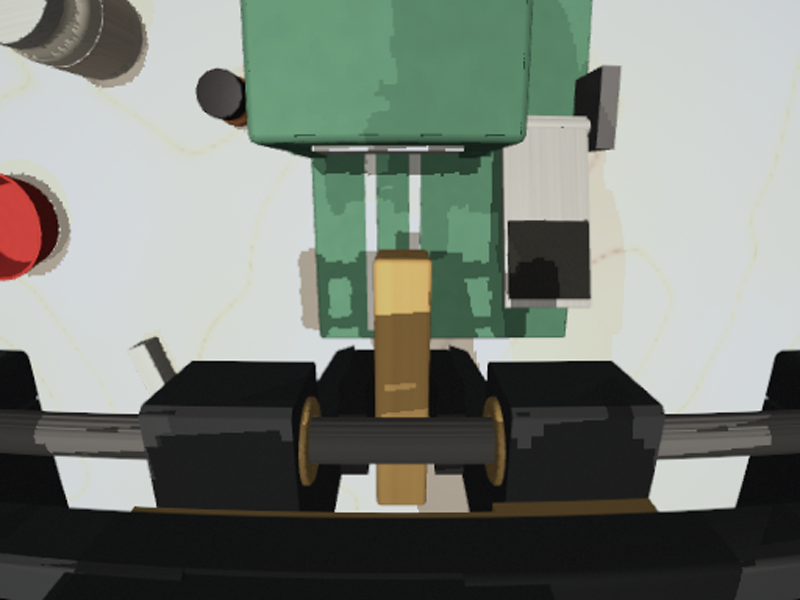

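The wrist view shows the rails at columns 365–376 and 409–420 (rows 155–240), the bar held at columns 375–431 with its front end at row 260, and the pad at (508–590, 221–300). I'll measure the rails to sub-pixel and work out the shift.

```bash
python3 - <<'E'
from h import *
import pickle
c=pickle.load(open("w2.pkl","rb")); ct=r.camera_info("top")
im=cv2.imread("pics/w2.png");g=im.astype(int); k=512/800
U=lambda x,y:np.array([(x+.5)*k-.5,(y+.5)*k-.5])
rows=[165,185,205,225]; L=[];Rr=[]
for y in rows:
    m=(im[y-1:y+2].min(2).mean(0)>115)
    xs=np.where(m[355:430])[0]+355; grp=np.split(xs,np.where(np.diff(xs)>2)[0]+1); print(y,[(a[0],a[-1]) for a in grp])
    for a in grp:
        if len(a)>6: (L if a.mean()<392 else Rr).append((a.mean(),y))
for z in(.030,.035):
  l=np.array([atz(c,U(*p),z) for p in L]);q=np.array([atz(c,U(*p),z) for p in Rr])
  fl=np.polyfit(l[:,0],l[:,1],1);fr=np.polyfit(q[:,0],q[:,1],1)
  print(z,"slopes",fl[0],fr[0],"y at x=.565,.62",[(np.polyval(fl,x)+np.polyval(fr,x))/2 for x in(.565,.62)],"gap",np.polyval(fl,.62)-np.polyval(fr,.62))
zt=.2209-.009+.022
print("bar front,rear",atz(c,U(403,260),zt),atz(c,U(402,503),zt))
# base near edge & pad & mouth lower edge
print("base near edge",atz(c,U(400,337),.03),"mouth",atz(c,U(388,148),.17))
f=lambda p:np.array([210+(p[0]+.5)/5-.5,120+(p[1]+.5)/5-.5])
for n,a,b in [("pad",(549,260),(289,436)),("baseNL",(320,337),(42,545)),("baseNR",(566,337),(333,565)),("headFL",(252,138),(43,292)),("headFR",(522,138),(235,303))]:
    print(n,tri([(c,U(*a)),(ct,f(b))]).round(4))
E
```

```text
165 [(np.int64(365), np.int64(375))]
185 [(np.int64(364), np.int64(376)), (np.int64(409), np.int64(421))]
205 [(np.int64(364), np.int64(377)), (np.int64(409), np.int64(420))]
225 [(np.int64(365), np.int64(377)), (np.int64(408), np.int64(420))]
0.03 slopes -0.07371938581126897 -0.0943774236678513 y at x=.565,.62 [np.float64(0.07983774165881008), np.float64(0.07521507939813427)] gap 0.0329967687072517
0.035 slopes -0.0737193858112679 -0.09437742366785243 y at x=.565,.62 [np.float64(0.0797457795252238), np.float64(0.075123117264548)] gap 0.03250420458013756
bar front,rear [0.60676369 0.06933792 0.2339    ] [0.51844077 0.07629595 0.2339    ]
base near edge [0.5074973  0.07831791 0.03      ] mouth [0.64366068 0.07267107 0.17      ]
pad [ 0.5755 -0.0225  0.0926]
baseNL [0.513  0.1404 0.0329]
baseNR [ 0.499  -0.0549  0.0346]
headFL [0.6516 0.1282 0.1739]
headFR [0.6458 0.0124 0.1618]
```

Call:
move_arm([
  [[0, 5, -6, 30, 0, 0, 0], [0, 5, -6, 70, 0, 0, 0], [0, 5, -6, 110, 0, 0, 0], [0, 5, -6, 140, 0, 0, 0], [0, 5, -6, 160, 0, 0, 0], [0, 5, -6, 165, 0, 0, 0], [0, 5, -6, 165, 0, 0, 0], [0, 5, -6, 165, 0, 0, 0]],
])

```text
clock: 6.08
tool_pos: [0.5723, 0.0812, 0.0577]
eef_rot: [0.999, -0.037, 0.001, -0.0]
contact_force: [-0.0, 1.0, -4.0]
opening: 0.202
finger_force: 25.0
```

```bash
python3 - <<'E'
from h import *
import pickle
s=r.get_state();c=r.camera_info("wrist"); im=r.snapshot("wrist")[:,:,::-1].copy(); pickle.dump(c,open("w3.pkl","wb"))
print(s['clock'],s['tool_pos'],Ro.from_quat(s['eef_rot']).as_matrix().round(3).tolist(),s['contact_force'])
cv2.imwrite("pics/w3.png",crop(im,150,20,220,165,3.63))
E
```

```text
6.075 [0.5722929  0.08115473 0.05771951] [[0.997, -0.073, 0.002], [-0.073, -0.997, 0.0], [0.002, -0.0, -1.0]] [-3.83644729e-03  9.71829417e-01 -3.96698918e+00]
```

View pics/w3.png

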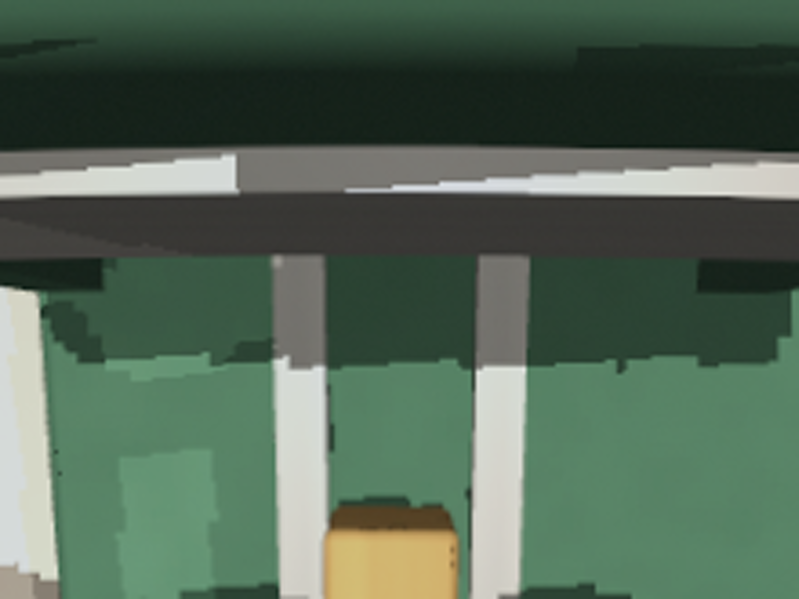

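The bar's front bottom edge spans columns 332–452 (middle 392) and the rail inner faces are at 327 and 472 (middle 399.5), so the bar sits about 1.2 mm too far left. I'll shift right and lower gently.

Call:
move_arm([
  [[0, 0, 1.2, 4, 0, 0, 0], [0, 0, 1.2, 9, 0, 0, 0], [0, 0, 1.2, 13, 0, 0, 0], [0, 0, 1.2, 14, 0, 0, 0], [0, 0, 1.2, 14, 0, 0, 0]],
])

```text
clock: 6.75
tool_pos: [0.5713, 0.08, 0.0426]
eef_rot: [0.999, -0.036, -0.0, 0.0]
contact_force: [-0.7, 0.1, -3.6]
opening: 0.199
finger_force: 25.0
```

Call:
move_arm([
  [[0, 0, 0, 1.5, 0, 0, 0], [0, 0, 0, 3, 0, 0, 0], [0, 0, 0, 3, 0, 0, 0]],
])

```text
clock: 7.12
tool_pos: [0.5713, 0.08, 0.0396]
eef_rot: [0.999, -0.036, -0.0, 0.0]
contact_force: [-0.4, -0.4, -3.6]
opening: 0.204
finger_force: 25.0
```

Call:
move_arm([
  [[0, 0, 0, 1, 0, 0, 0], [0, 0, 0, 1.5, 0, 0, 0], [0, 0, 0, 1.5, 0, 0, 0]],
])

```text
clock: 7.5
tool_pos: [0.5715, 0.0801, 0.039]
eef_rot: [0.999, -0.036, 0.0, -0.0]
contact_force: [-2.3, 0.9, 5.3]
opening: 0.203
finger_force: 25.0
```

The bar is resting on the base: TCP z is 0.039, and the force jumped. Release, rise, then step back, go left and lean.

Call:
move_arm([
  [[0.4, 0, 0, 0, 0, 0, 0], [0.4, 0, 0, 0, 0, 0, 0], [0.4, 0, 0, 0, 0, 0, 0], [0.4, 0, 0, -20, 0, 0, 0], [0.4, 0, 0, -60, 0, 0, 0], [0.4, 0, 0, -110, 0, 0, 0], [1, -30, -20, -140, 0, 0, 0], [1, -60, -40, -140, 0, 0, 0], [1, -75, -52.8, -140, 0, 0, 0], [1, -75, -52.8, -140, 0, 0, 0]],
])

```text
clock: 8.75
tool_pos: [0.5, 0.1393, 0.1786]
eef_rot: [0.999, -0.035, 0.0, -0.0]
contact_force: [0.4, -0.1, 1.1]
opening: 0.83
finger_force: 0.0
```

Call:
move_arm([
  [[1, 0, 0, 0, 0, 8, 0], [1, 0, 0, 0, 0, 16, 0], [1, 0, 0, 0, 0, 24, 0], [1, 0, 0, 0, 0, 32, 0], [1, 0, 0, 0, 0, 35, 0], [1, 0, 0, 0, 0, 35, 0], [1, 0, 0, 0, 0, 35, 0]],
])

```text
clock: 9.62
tool_pos: [0.5302, 0.1715, 0.2568]
eef_rot: [0.965, -0.043, 0.258, 0.033]
contact_force: [-0.7, -0.6, 0.3]
opening: 0.998
finger_force: 0.0
```

```bash
python3 - <<'E'
from h import *
import pickle
s=r.get_state();c=r.camera_info("wrist"); im=r.snapshot("wrist")[:,:,::-1].copy(); pickle.dump(c,open("w4.pkl","wb"))
R=Ro.from_quat(s['eef_rot']).as_matrix()
print(s['clock'],s['tool_pos'],R.round(3).tolist(),s['contact_force'],s['q'].round(2))
cv2.imwrite("pics/w4.png",im)
E
```

```text
9.625 [0.53023625 0.17145876 0.25678365] [[0.863, -0.1, 0.496], [-0.066, -0.994, -0.086], [0.501, 0.041, -0.864]] [-0.71759902 -0.5550073   0.34660473] [-0.99  0.56  0.61  2.21  0.48  0.04 -2.65]
```

View pics/w4.png

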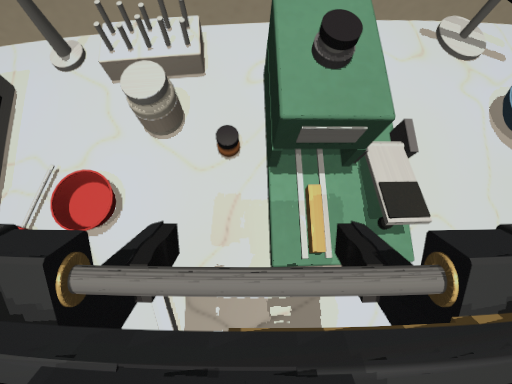

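The wrist view shows the bar lying between the rails at (318,215). The lean is blocked: q6 is at its 0.04 limit and q7 at its lower limit. With q6≈0, turning the tool about its own axis can bring q5 round to the other wrist branch, so I'll try that high up.

Call:
move_arm([
  [[1, 0, 0, 0, 0, 0, -10], [1, 0, 0, 0, 0, 0, -20], [1, 0, 0, 0, 0, 0, -30], [1, 0, 0, 0, 0, 0, -40], [1, 0, 0, 0, 0, 0, -50], [1, 0, 0, 0, 0, 0, -60], [1, 0, 0, 0, 0, 0, -70], [1, 0, 0, 0, 0, 0, -80], [1, 0, 0, 0, 0, 0, -90]],
])

```text
clock: 10.8
tool_pos: [0.5301, 0.1704, 0.2564]
eef_rot: [0.711, 0.653, 0.158, 0.206]
contact_force: [0.8, 0.1, 0.2]
opening: 1.005
finger_force: 0.0
```

```bash
cat > st.py <<'E'
from h import *
s=r.get_state();R=Ro.from_quat(s['eef_rot']).as_matrix()
print(s['clock'].__round__(2),s['tool_pos'].round(4),'q',s['q'].round(2),'F',s['contact_force'].round(1));print(R.round(3).tolist())
E
python3 st.py
```

```text
10.8 [0.5301 0.1704 0.2564] q [-0.88  0.52  0.43  2.21  1.21  0.14 -1.82] F [0.8 0.1 0.2]
[[0.096, 0.864, 0.495], [0.994, -0.061, -0.086], [-0.044, 0.5, -0.865]]
```

Call:
move_arm([
  [[1, 0, 0, 0, 0, 0, -10], [1, 0, 0, 0, 0, 0, -20], [1, 0, 0, 0, 0, 0, -30], [1, 0, 0, 0, 0, 0, -40], [1, 0, 0, 0, 0, 0, -50], [1, 0, 0, 0, 0, 0, -60], [1, 0, 0, 0, 0, 0, -70], [1, 0, 0, 0, 0, 0, -80], [1, 0, 0, 0, 0, 0, -90]],
])

```text
clock: 11.92
tool_pos: [0.5302, 0.1704, 0.2565]
eef_rot: [0.041, 0.965, -0.034, 0.258]
contact_force: [0.1, -0.8, 0.2]
opening: 1.002
finger_force: 0.0
```

```bash
python3 st.py
```

```text
11.93 [0.5302 0.1704 0.2565] q [-0.69  0.49  0.13  2.2   1.36  0.3  -0.39] F [ 0.1 -0.8  0.2]
[[-0.864, 0.097, 0.495], [0.062, 0.994, -0.086], [-0.5, -0.044, -0.865]]
```

```bash
cat > go.py <<'E'
import sys
from h import *
# go.py s lat z tilt : s along feed from old TCP point B (bar rear at -0.047), lat to the left, half-turned tool
s_,lat,z,th=map(float,sys.argv[1:5]); ph=-.073; th=np.deg2rad(th)
B=np.array([.5713,.080]); f=np.array([np.cos(ph),np.sin(ph)]); l=np.array([-f[1],f[0]])
p=np.r_[B+s_*f+lat*l,z]
zt=np.r_[np.sin(th)*f,-np.cos(th)]; yt=np.r_[l,0]; Rt=np.c_[np.cross(yt,zt),yt,zt]
s=r.get_state();R=Ro.from_quat(s['eef_rot']).as_matrix()
print('q',s['q'].round(2),'p',s['tool_pos'].round(4),'target',p.round(4))
print('shift',(R.T@(p-s['tool_pos'])*1e3).round(1),'turn',np.rad2deg(Ro.from_matrix(R.T@Rt).as_rotvec()).round(1))
d=s['tool_pos'][:2]-B; print('s,lat now',(d@f).round(4),(d@l).round(4),'tilt',np.rad2deg(np.arccos(-R[2,2])).round(1))
print('unit feed in tool',(R.T@np.r_[f,0]).round(3),'left',(R.T@np.r_[l,0]).round(3),'up',R[2].round(3))
E
python3 go.py -0.075 0.0528 0.11 35
```

```text
q [-0.69  0.49  0.13  2.2   1.36  0.3  -0.39] p [0.5302 0.1704 0.2565] target [0.5004 0.1381 0.11  ]
shift [ 97.1 -28.5 114.7] turn [-2.9 -5.   0.2]
s,lat now -0.0476 0.0871 tilt 30.2
unit feed in tool [-0.866  0.024  0.5  ] left [-0.001  0.999 -0.05 ] up [-0.5   -0.044 -0.865]
```

Call:
move_arm([
  [[1, 20, -6, 23, -0.6, -1, 0], [1, 40, -12, 46, -1.2, -2, 0], [1, 60, -18, 69, -1.8, -3, 0], [1, 80, -24, 92, -2.4, -4, 0], [1, 97, -28.5, 114.7, -2.9, -5, 0.2], [1, 97, -28.5, 114.7, -2.9, -5, 0.2], [1, 97, -28.5, 114.7, -2.9, -5, 0.2]],
])

```text
clock: 12.8
tool_pos: [0.5011, 0.1402, 0.111]
eef_rot: [0.037, 0.953, -0.01, 0.302]
contact_force: [-0.1, 0.5, 0.6]
opening: 1.001
finger_force: 0.0
```

```bash
python3 go.py -0.075 0.0528 0.041 35
```

```text
q [-0.42  0.86 -0.29  2.51  2.41  0.91 -1.54] p [0.5011 0.1402 0.111 ] target [0.5004 0.1381 0.041 ]
shift [40.8 -2.4 56.9] turn [ 0.1  0.2 -0.3]
s,lat now -0.0744 0.0549 tilt 35.2
unit feed in tool [-0.818  0.003  0.576] left [0.005 1.    0.002] up [-0.576  0.004 -0.818]
```

Call:
move_arm([
  [[1, 0, -2, 0, 0, 5, 0], [1, 10, -2, 14, 0, 10, 0], [1, 25, -2, 34, 0, 10, 0], [1, 36, -2, 50, 0, 10, 0], [1, 41, -2.4, 57, 0, 10, 0], [1, 41, -2.4, 57, 0, 10, 0]],
])

```text
clock: 13.55
tool_pos: [0.4998, 0.139, 0.0409]
eef_rot: [0.036, 0.975, -0.006, 0.218]
contact_force: [0.2, 0.2, -1.0]
opening: 1.002
finger_force: 0.0
```

```bash
python3 go.py -0.0545 0.0528 0.0405 25
```

```text
q [-0.34  0.96 -0.28  2.39  2.44  0.72 -1.44] p [0.4998 0.139  0.0409] target [0.5208 0.1366 0.0405]
shift [-19.   -0.8   9.3] turn [ 0.2  0.2 -0.1]
s,lat now -0.0756 0.0536 tilt 25.2
unit feed in tool [-0.905  0.     0.425] left [0.002 1.    0.003] up [-0.425  0.004 -0.905]
```

Call:
move_arm([
  [[1, -7, -0.5, 3.4, 0, 0, 0], [1, -14, -0.5, 6.8, 0, 0, 0], [1, -20, -0.5, 9.4, 0, 0, 0], [1, -24, -0.5, 11.3, 0, 0, 0], [1, -28, -0.5, 13.1, 0, 0, 0], [1, -32, -0.5, 15, 0, 0, 0], [1, -36.2, -0.5, 17, 0, 0, 0], [1, -36.2, -0.5, 17, 0, 0, 0]],
])

```text
clock: 14.55
tool_pos: [0.5398, 0.1354, 0.04]
eef_rot: [0.036, 0.975, -0.006, 0.218]
contact_force: [-1.3, 0.1, -0.1]
opening: 1.0
finger_force: 0.4
```

```bash
python3 - <<'E'
from h import *
im=r.snapshot("wrist")[:,:,::-1]; cv2.imwrite("pics/w5.png",im)
E
python3 go.py 0 0.0528 0.041 35
```

```text
q [-0.31  0.94 -0.23  2.28  2.43  0.6  -1.36] p [0.5397 0.1354 0.04  ] target [0.5752 0.1327 0.041 ]
shift [-32.6  -0.1  14.2] turn [ 0.2 -9.8 -0.1]
s,lat now -0.0355 0.0529 tilt 25.2
unit feed in tool [-0.905  0.001  0.425] left [0.002 1.    0.003] up [-0.425  0.004 -0.905]
```

View pics/w5.png

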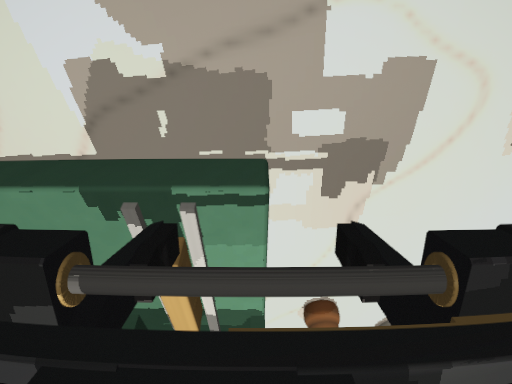

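The wrist camera now looks back at the robot. It shows the bar at (180,240–330), with the right finger close to its rear end. I'll project the expected points to check which is which.

```bash
python3 - <<'E'
from h import *
c=r.camera_info("wrist");s=r.get_state();R=Ro.from_quat(s['eef_rot']).as_matrix();p=s['tool_pos']
ph=-.073;f=np.array([np.cos(ph),np.sin(ph),0]);l=np.array([-f[1],f[0],0])
for y in(-44,-61.5):
  for x in(-9,9): print('finger tip corner',x,y,proj(c,p+R@[x/1e3,y/1e3,0]).round())
B=np.array([.5713,.080,0])
for off in (-.047,-.0273):
  for w in(-.009,.009): print('bar rear if',off,proj(c,B+off*f+w*l+[0,0,.052]).round())
# bar rear top edge as seen (rows ~238)
for uv in((172,238),(186,238)): 
    X=atz(c,uv,.052);d=X-B;print('seen',X.round(4),'s',(d@f).round(4),'lat',(d@l).round(4))
ct=r.camera_info("top");print(proj(ct,[.55,.08,.05]))
im=r.snapshot("top")[:,:,::-1];sc=r.snapshot("scene")[:,:,::-1]
cv2.imwrite("pics/t5.png",np.hstack([cv2.resize(crop(im,205,130,80,120,5),(400,600)),cv2.resize(crop(sc,190,160,100,150,4),(400,600))]))
E
```

```text
finger tip corner -9 -44 [[181. 254.]]
finger tip corner 9 -44 [[179. 224.]]
finger tip corner -9 -61.5 [[151. 253.]]
finger tip corner 9 -61.5 [[148. 224.]]
bar rear if -0.047 [[136. 243.]]
bar rear if -0.047 [[171. 243.]]
bar rear if -0.0273 [[146. 266.]]
bar rear if -0.0273 [[178. 266.]]
seen [0.5215 0.0938 0.052 ] s -0.0507 lat 0.0101
seen [0.5219 0.1008 0.052 ] s -0.0507 lat 0.0171
[[235.50112369 216.80667825]]
```

View pics/t5.png

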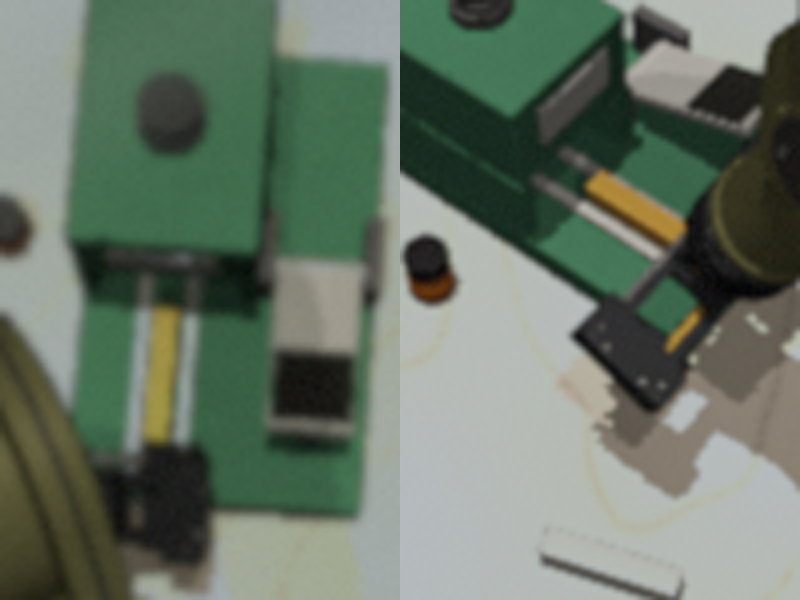

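The top view shows the bar in the channel (columns 148–180, rows 305–440), with the finger right behind it and well clear of the pedal. The −1.3 N is the sliding friction. I'll push on while leaning back more.

Call:
move_arm([
  [[1, -4, 0, 1, 0, -2, 0], [1, -9, 0, 3.3, 0, -4, 0], [1, -14, 0, 5.6, 0, -6, 0], [1, -19, 0, 8, 0, -8, 0], [1, -24, 0, 10.3, 0, -10, 0], [1, -29, 0, 12.6, 0, -10, 0], [1, -34, 0, 15, 0, -10, 0], [1, -38, 0, 16.8, 0, -10, 0], [1, -41, 0, 18.2, 0, -10, 0]],
])

```text
clock: 15.82
tool_pos: [0.5843, 0.132, 0.0411]
eef_rot: [0.036, 0.953, -0.009, 0.302]
contact_force: [-1.2, 0.6, -0.8]
opening: 1.002
finger_force: 0.7
```

```bash
python3 go.py 0.05 0.0528 0.041 35;python3 st.py
```

```text
q [-0.31  1.01 -0.25  2.29  2.51  0.85 -1.43] p [0.5843 0.132  0.0411] target [0.625 0.129 0.041]
shift [-33.3   0.   23.6] turn [ 0.2  0.1 -0.2]
s,lat now 0.0092 0.0528 tilt 35.1
unit feed in tool [-0.818  0.001  0.575] left [0.003 1.    0.003] up [-0.575  0.004 -0.818]
15.82 [0.5843 0.132  0.0411] q [-0.31  1.01 -0.25  2.29  2.51  0.85 -1.43] F [-1.2  0.6 -0.8]
[[-0.816, 0.074, 0.574], [0.062, 0.997, -0.039], [-0.575, 0.004, -0.818]]
```

Call:
move_arm([
  [[1, -1.6, 0, 1.2, 0, 0, 0], [1, -3.3, 0, 2.3, 0, 0, 0], [1, -5, 0, 3.5, 0, 0, 0], [1, -6.5, 0, 4.6, 0, 0, 0]],
])

```text
clock: 16.32
tool_pos: [0.5917, 0.1315, 0.0408]
eef_rot: [0.035, 0.953, -0.009, 0.301]
contact_force: [-1.6, 0.4, -0.2]
opening: 1.001
finger_force: 0.9
```

Call:
move_arm([
  [[1, 0, 0, 0, 0, 0, 0]],
])

```text
clock: 16.45
tool_pos: [0.592, 0.1315, 0.0409]
eef_rot: [0.036, 0.953, -0.009, 0.302]
contact_force: [-0.5, 1.4, -0.3]
opening: 1.003
finger_force: 0.5
```

Call:
move_arm([
  [[1, -1.6, 0, 1.2, 0, 0, 0], [1, -3.3, 0, 2.3, 0, 0, 0]],
])

```text
clock: 16.7
tool_pos: [0.5957, 0.1313, 0.0408]
eef_rot: [0.035, 0.953, -0.009, 0.301]
contact_force: [-2.6, 0.4, -0.2]
opening: 1.0
finger_force: 0.9
```

Call:
move_arm([
  [[1, -1.6, 0, 1.1, 0, 0, 0], [1, -3.3, 0, 2.3, 0, 0, 0]],
])

```text
clock: 16.95
tool_pos: [0.5999, 0.1309, 0.0408]
eef_rot: [0.036, 0.953, -0.009, 0.301]
contact_force: [-2.1, 0.0, 0.2]
opening: 1.002
finger_force: 0.9
```

Call:
move_arm([
  [[1, -1.6, 0, 1.2, 0, 0, 0], [1, -3.3, 0, 2.3, 0, 0, 0]],
])

```text
clock: 17.2
tool_pos: [0.6033, 0.1306, 0.0407]
eef_rot: [0.035, 0.953, -0.009, 0.301]
contact_force: [-3.3, 0.3, 1.0]
opening: 0.999
finger_force: 1.8
```

Call:
move_arm([
  [[1, -1.6, 0, 1.1, 0, 0, 0], [1, -3.3, 0, 2.3, 0, 0, 0]],
])

```text
clock: 17.45
tool_pos: [0.607, 0.1302, 0.0406]
eef_rot: [0.035, 0.953, -0.009, 0.301]
contact_force: [-7.0, 0.2, 2.3]
opening: 1.003
finger_force: 2.9
```

Call:
move_arm([
  [[1, 0, 0, 0, 0, 0, 0], [1, 0, 0, 0, 0, 0, 0]],
])

```text
clock: 17.7
tool_pos: [0.6072, 0.1302, 0.0407]
eef_rot: [0.036, 0.953, -0.01, 0.301]
contact_force: [-5.3, -0.7, 2.5]
opening: 1.002
finger_force: 2.5
```

Call:
move_arm([
  [[1, 0, 0, 0, 0, 0, 0]],
])

```text
clock: 17.82
tool_pos: [0.6072, 0.1302, 0.0407]
eef_rot: [0.035, 0.953, -0.009, 0.301]
contact_force: [-5.1, 0.3, 1.2]
opening: 0.998
finger_force: 2.6
```

Call:
move_arm([
  [[1, -0.7, 0, 0.5, 0, 0, 0], [1, -1.4, 0, 1, 0, 0, 0], [1, -1.4, 0, 1, 0, 0, 0]],
])

```text
clock: 18.2
tool_pos: [0.6086, 0.1301, 0.0406]
eef_rot: [0.035, 0.953, -0.009, 0.301]
contact_force: [-5.4, 0.3, 1.9]
opening: 1.002
finger_force: 3.1
```

Call:
move_arm([
  [[1, 2, 0, -1.5, 0, 0, 0], [1, 5, 0, -3.5, 0, 0, 0], [1, 10, 0, -7, 0, 0, 0], [1, 18, 0, -13, 0, 0, 0], [1, 33, 0, -23, 0, 0, 0], [0.6, 20, 0, -55, 0, 0, 0], [0, -5, 0, -90, 0, 0, 0], [0, -20, 0, -120, 0, 0, 0], [0, -20, 0, -120, 0, 0, 0]],
])

```text
clock: 19.32
tool_pos: [0.5572, 0.1342, 0.1531]
eef_rot: [0.035, 0.952, -0.009, 0.303]
contact_force: [-0.8, 0.7, -0.3]
opening: 0.57
finger_force: 0.0
```

```bash
python3 go.py 0.01 -0.100 0.15 15
python3 - <<'E'
from h import *
im=r.snapshot("top")[:,:,::-1];sc=r.snapshot("scene")[:,:,::-1]
cv2.imwrite("pics/t6.png",np.hstack([cv2.resize(crop(im,205,130,80,120,5),(400,600)),cv2.resize(crop(sc,190,130,100,150,4),(400,600))]))
E
```

```text
q [-0.37  0.74 -0.2   2.35  2.37  0.65 -1.34] p [0.5572 0.1342 0.1531] target [ 0.574  -0.0205  0.15  ]
shift [ -21.5 -153.1   18.1] turn [ 0.3 20.3 -0.1]
s,lat now -0.018 0.053 tilt 35.3
unit feed in tool [-0.816 -0.     0.578] left [0.003 1.    0.004] up [-0.578  0.005 -0.816]
```

View pics/t6.png

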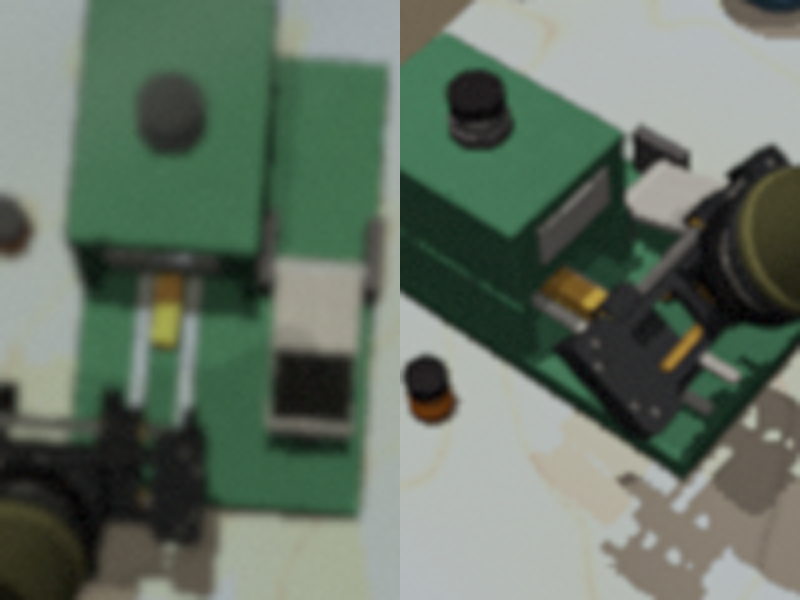

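The bar is square in the channel. Its rear end is at (152–180, 345) in the top crop, about 33 mm in front of the mouth. Now go over the pedal pad with the fingers shut.

Call:
move_arm([
  [[0, -4, -25, 3, 0, 4, 0], [0, -8, -55, 7, 0, 8, 0], [0, -12, -85, 10, 0, 12, 0], [0, -16, -115, 14, 0, 16, 0], [0, -20, -142, 17, 0, 20, 0], [0, -22, -154, 18, 0.3, 20.3, 0], [0, -22, -154, 18, 0.3, 20.3, 0], [0, -22, -154, 18, 0.3, 20.3, 0]],
])

```text
clock: 20.42
tool_pos: [0.5819, -0.0222, 0.146]
eef_rot: [0.041, 0.988, -0.014, 0.147]
contact_force: [0.2, -0.4, 0.4]
opening: 0.006
finger_force: 0.0
```

```bash
python3 go.py 0.012 -0.101 0.100 15
```

```text
q [ 0.1   0.7  -0.28  2.07  1.22  0.26  0.23] p [ 0.5819 -0.0222  0.146 ] target [ 0.5759 -0.0216  0.1   ]
shift [19.2  0.8 42.2] turn [-1.1  1.9 -0.4]
s,lat now 0.018 -0.1012 tilt 17.0
unit feed in tool [-0.957  0.012  0.291] left [ 0.007  1.    -0.019] up [-0.291 -0.016 -0.956]
```

Call:
move_arm([
  [[0, 7, 0, 15, 0, 0, 0], [0, 14, 1, 30, 0, 0, 0], [0, 19, 1, 42, 0, 0, 0], [0, 19, 1, 42, 0, 0, 0]],
])

```text
clock: 20.92
tool_pos: [0.5762, -0.0207, 0.0999]
eef_rot: [0.04, 0.988, -0.014, 0.147]
contact_force: [-0.2, -0.8, 0.3]
opening: 0.003
finger_force: 0.0
```

```bash
python3 go.py 0.012 -0.101 0.06 17
```

```text
q [ 0.05  0.78 -0.21  2.11  1.76  0.21 -0.32] p [ 0.5762 -0.0207  0.0999] target [ 0.5759 -0.0216  0.06  ]
shift [11.8 -0.3 38.1] turn [-1.   0.  -0.3]
s,lat now 0.0122 -0.1001 tilt 17.0
unit feed in tool [-0.956  0.011  0.292] left [ 0.006  1.    -0.018] up [-0.292 -0.016 -0.956]
```

Call:
move_arm([
  [[0, 1.5, 0, 4.8, 0, 0, 0], [0, 2.9, 0, 9.6, 0, 0, 0], [0, 4.4, 0, 14.3, 0, 0, 0], [0, 5.8, 0, 19.1, 0, 0, 0], [0, 7.3, 0, 24, 0, 0, 0], [0, 7.3, 0, 24, 0, 0, 0]],
])

```text
clock: 21.68
tool_pos: [0.5775, -0.0207, 0.0776]
eef_rot: [0.04, 0.988, -0.014, 0.15]
contact_force: [-3.5, -0.0, 7.6]
opening: 0.007
finger_force: 3.6
```

Call:
move_arm([
  [[0, 1, 0, 3.8, 0, 0, 0], [0, 2.3, 0, 7.6, 0, 0, 0], [0, 2.3, 0, 7.6, 0, 0, 0]],
])

```text
clock: 22.05
tool_pos: [0.5768, -0.0206, 0.0697]
eef_rot: [0.04, 0.988, -0.013, 0.149]
contact_force: [-4.9, 0.3, 9.3]
opening: 0.003
finger_force: 4.5
```

Call:
move_arm([
  [[0, 0.6, 0, 1.9, 0, 0, 0], [0, 1.2, 0, 3.8, 0, 0, 0], [0, 1.2, 0, 3.8, 0, 0, 0]],
])

```text
clock: 22.42
tool_pos: [0.5767, -0.0205, 0.0672]
eef_rot: [0.04, 0.988, -0.014, 0.15]
contact_force: [-9.7, 0.9, 21.2]
opening: 0.005
finger_force: 10.9
```

Call:
move_arm([
  [[0, 0.6, 0, 1.9, 0, 0, 0], [0, 1.2, 0, 3.8, 0, 0, 0], [0, 1.2, 0, 3.8, 0, 0, 0]],
])

```text
clock: 22.8
tool_pos: [0.5767, -0.0205, 0.0661]
eef_rot: [0.039, 0.988, -0.014, 0.152]
contact_force: [-19.4, -1.7, 50.1]
opening: 0.004
finger_force: 25.4
```

It is on its stop: the force jumped from 9 to 50 N with about 1 mm of travel. Let it up now.

Call:
move_arm([
  [[0, -2, 0, -5, 0, 0, 0], [0, -5, 0, -15, 0, 0, 0], [0, -9, 0, -30, 0, 0, 0], [0, -18, 0, -60, 0, 0, 0], [0, -29, 0, -96, 0, 0, 0], [0, 10, 0, -130, 0, 0, 0], [0, 60, 0, -150, 0, 0, 0], [0, 100, 0, -150, 0, 0, 0], [0, 100, 0, -150, 0, 0, 0], [0, 100, 0, -150, 0, 0, 0]],
])

```text
clock: 24.05
tool_pos: [0.4357, -0.0074, 0.1746]
eef_rot: [0.039, 0.988, -0.013, 0.148]
contact_force: [0.3, 0.3, -0.5]
opening: 0.003
finger_force: 0.0
```

```bash
python3 st.py; python3 - <<'E'
from h import *
im=r.snapshot("top")[:,:,::-1];sc=r.snapshot("scene")[:,:,::-1]
cv2.imwrite("pics/t7.png",np.hstack([cv2.resize(crop(im,205,130,80,120,5),(400,600)),cv2.resize(crop(sc,190,130,100,150,4),(400,600))]))
E
```

```text
24.05 [ 0.4357 -0.0074  0.1746] q [ 0.13  0.56 -0.43  2.45  1.93  0.34 -0.62] F [ 0.3  0.3 -0.5]
[[-0.953, 0.081, 0.292], [0.073, 0.997, -0.038], [-0.294, -0.015, -0.956]]
```

View pics/t7.png

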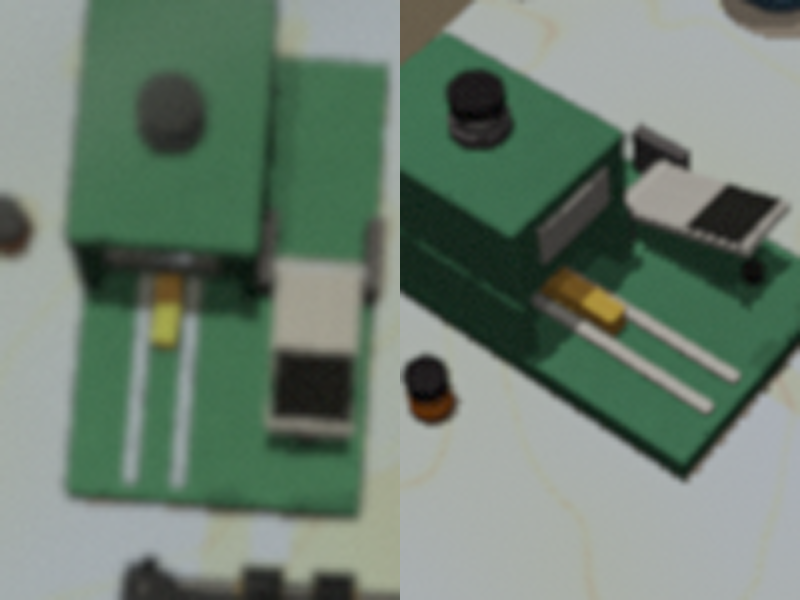

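The bar is still home: its rear end is at (152–180, 347) in the top crop, as before the pedal press. The pedal is back up and the arm is clear of everything, so I'm handing in the job.

```bash
python3 -c "
from plant import r
print(r.finish_job())"
```

```text
the job is handed in; nothing more can be done
None
```

The brass bar is home on the sprung stop (final push about 5.5 N), the pedal was pressed to its stop and has sprung back up, and the job was handed in at about 24 s with the arm clear; the fingertips briefly reached about 50 N on the pedal at its stop.

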